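# Push the boxed cake home down the guide lane

### The job

Push the boxed cake across the grey loading board and down the lane between the two wooden guide rails until it sits square and fully home against the end stop. It may need lining up on the open part of the board first, for neither the box nor your hand may touch a rail. Only push it with the fingers, never lifting, carrying or tipping it, leave everything else where it stands, and finish with the hand clear.

Things in the scene. Friction and masses are not known exactly. Their poses are not given: they have to be found in the camera images.
- cake_box: The boxed cake: a closed square cardboard carton with a paper band and a round paper sticker, 100 x 100 mm and 70 mm tall, 0.25 to 0.49 kg, rigid, standing loose on the open part of the board. Origin at the centre of its underside; x and y square to its faces, z up. At the start its x axis is within 0.2 rad of the board's x axis, and it stands up to 45 mm left or right of the lane's centre line. It slides under a push of some 1 to 5 N and stays where it is left.
- board: The fixed grey loading board, 440 mm (x) by 220 mm (y) by 6 mm thick, flat on the table. Origin at the centre of its underside; +x points down the lane, from the open part towards the end stop, +y to the lane's left, z up; the lane's centre line is y = 0. The open part runs from x = -220 to -45 mm, the lane from x = -45 to +190 mm. The box is fully home when its centre is at x = +140 mm.
- rail_left: Left wooden guide rail, fixed on the board, 250 mm long (along the board's x, from -45 to +205 mm), 12 mm wide, 18 mm tall, its top 24 mm above the table. Origin at the centre of its underside, at board y = +68 mm; its inner face is at +62 mm, so the lane is 124 mm wide for the 100 mm box.
- rail_right: Right wooden guide rail, same size; origin at board y = -68 mm, inner face at -62 mm.
- lane_mouth (a point): Point on the board's top, on the lane's centre line where the rails begin (board x = -45 mm); axes as the board's.
- stop_face (a point): Point on the board's top, on the lane's centre line at the face of the end stop (board x = +190 mm). The stop is a fixed wooden bar across the lane, 124 mm wide, 15 mm thick, 30 mm tall (top 36 mm above the table); axes as the board's.
- cake_cup_a: Round clear cup of layered cake, pale cream topping, 76 mm across, 68 mm tall, standing on the table close beside the board's left rail (+y side). Bystander; origin at the centre of its underside, z up.
- cake_cup_b: Same kind of cup with brown topping, 76 mm across, 68 mm tall, beside the board's left rail nearer the stop. Bystander; origin at the centre of its underside.
- sprinkle_jar: Small closed amber jar with white cap, 48 mm across, 62 mm tall, on the table beside the board's right rail (-y side), near the stop. Bystander; origin at the centre of its underside.
- piping_tip: Steel piping cone, 32 mm across, 45 mm tall, point up, on the table beside the board's right rail. Bystander; origin at the centre of its underside.
- spatula: Spatula 260 mm long lying on the table to the robot's right, clear of the board. Bystander; origin near the middle of its underside.
- bowl: White bowl, 110 mm across, 50 mm tall, on the table to the robot's right, clear of the board. Bystander; origin at the centre of its underside.
- cream_tub: White closed tub, 72 mm across, 60 mm tall, on the table to the robot's left, clear of the board. Bystander; origin at the centre of its underside.
Things that resemble listed ones, but are neither listed nor needed, are in the scene too. What is shaped like the cake_box but purple or turquoise is not meant.

How it is judged (in metres and radians):
On the way:
1. the box stands between the rails, upright on the board, part of the way down the lane (x of cake_box in the frame of board between 0.01 and 0.12 m and y of cake_box in the frame of board between -0.012 and 0.012 m and z of cake_box in the frame of board below 0.012 m), for 0.1 s.
At the end, for the whole second after the job is handed in: The box rests upright on the board between the rails, its front within 6 mm of the end stop, its centre within 12 mm of the lane's centre line, turned less than 0.12 rad from the lane, at rest (x of cake_box in the frame of board between 0.134 and 0.146 m and y of cake_box in the frame of board between -0.012 and 0.012 m and z of cake_box in the frame of board below 0.012 m and angle between the x axis of cake_box and the x axis of board, either way round below 0.12 rad and angle between cake_box's own z axis and vertical below 0.05 rad and linear speed of cake_box below 0.01 m/s and angular speed of cake_box below 0.05 rad/s); the robot touches nothing.
It fails at once if the box touches a rail (contact force between cake_box and rail_left above 0.3 N or contact force between cake_box and rail_right above 0.3 N).
It fails at once if the robot touches a rail (contact force between any of the fingers, the arm and rail_left above 0.5 N or contact force between any of the fingers, the arm and rail_right above 0.5 N).
It fails at once if the box is lifted more than 8 mm off the board (height (world z) of cake_box above 0.014 m).
It fails at once if the box is tipped (angle between cake_box's own z axis and vertical above 0.15 rad).
It fails at once if a bystander is moved more than 15 mm or knocked over (distance of any of cake_cup_a, cake_cup_b, sprinkle_jar, piping_tip, spatula, bowl, cream_tub from where it was at the start of the episode above 0.015 m or angle between any of cake_cup_a, cake_cup_b, sprinkle_jar, piping_tip, spatula, bowl, cream_tub's own z axis and vertical above 0.3 rad).
It also fails if it takes over 64 s, if anything falls off the work surface, if the arm or the gripper's body presses on something with over 40 N, if the wrist force passes 120 N, or if a joint passes its speed limit or range.

### The arm

A 6-joint arm with a two-finger parallel gripper is mounted at the origin on the work surface. World frame = base frame: x ahead of the robot, y to its left, z up, the work surface at z = 0. Lengths are in mm, angles in rad, forces in N, time in s.
With the tool pointing down it reaches from about 300 to 1000 mm from the base axis. Payload 5.1 kg.
Tool frame: the origin (TCP) lies on the centre line of the jaws, within the pads' length; the fingertips stand 11 mm ahead of it and the grasp point (between the pads) lies 8 mm behind it; z points along the fingers, y is the line along which they close (so a half turn about z gives the same grasp; the last joint's range is limited). The gripper opens to 95 mm and grips with 3 to 60 N. Pads are 20 mm wide; open, the fingers measure 119 mm over their backs; the gripper's body (75 mm by 180 mm) begins 59 mm behind the grasp point.
Start: joints at [-1.389, 0.124, 1.65, -0, 1.367, -0.083], TCP at [170.083, -627.341, 225.656] pointing down, gripper open.
Joint ranges: [-2.61, 2.61], [-1.02, 2.33], [0.03, 2.71], [-1.35, 4.49], [0.32, 2.68], [-2.91, 2.91]. Speed limits (rad/s): [2.57, 2.57, 3.14, 3.14, 3.14, 3.14].

### API

Orientations are given as a 3x3 rotation matrix whose columns are the frame's x, y, z axes.
In Python, from rig import ctrl gives the robot as it stands.
- The arm moves only by the tool step_arm, never from a script. Its argument "deltas" is a list of rows, each a list of 6 numbers: the shift along the tool's x, y, z in cm, then the turn, a rotation vector about the tool's x, y, z in rad. A call has 1 to 8 rows; each row shifts and turns the commanded pose from where the row before left it, along the tool's axes as they then stand; what a row does not reach is not made up. A row lasts 1/10 s, in which the tool goes at most 50 mm and 8.59 degrees, less where a joint would pass 70% of its speed; a pose out of reach is approached as far as the arm can. A call is refused whole if a number of a shift passes 5 or a number of a turn 0.15, either way. A call with a gripper value outside its range is refused whole. "claw" is the opening in per cent of the stroke, from 0 (shut) to 100 (fully open), set as the call begins (left out, the last holds). The fingers move at their own pace and stop on an object; "squeeze" is the grip in N (left out, the last holds). Time passes only in rows, so rows that do not move let the fingers close. It gives the time, the measured TCP pose, the force, the opening and the grip force at its end, in the units of the state.
- ctrl.get_obs(): the state, without advancing time (a new reading comes with each control period).
- ctrl.snapshot(name): name is "side" or "top"; returns a dict with "frame" (400x640x3 uint8, red, green, blue), "fovy" (degrees; the focal length in pixels is half the picture's height over the tangent of half this angle, whatever the lens; pixels are square), "cx", "cy" (the principal point, pixels), "dist_coeffs" ([k1, k2, p1, p2, k3] as OpenCV has them; the pictures are not rectified), "camera_from_world" (4x4, takes a point from world to camera coordinates). Camera axes: x right, y down, z forward; pixel columns grow to the right and rows downward; lengths in mm; the calibration is good to about 2 mm. A picture is of the moment at which its call begins. There is no depth.
- ctrl.hand_in(): hands the job in; it is judged then, once.
The state is a dict: "time": time; "joint_pos": joint angles; "dq": joint speeds; "effort": joint torques, N m; "position": TCP position; "eef_rot": TCP orientation; "contact_force": force on the tool from outside, world axes, zero at the start; "torque": the same for the moment, N m; "grip_width": finger opening in mm; "finger_force": force on a finger pad.
Only numpy, scipy, OpenCV 4.12 (cv2) and the standard library are available. Lean on these libraries where they do the work, as an engineer would, in place of code of your own. Each camera call takes 0.05 s, during which the arm holds its last target. There are 200 camera calls.

## Working session

There is one attempt and no reset: what is moved stays moved. The work goes in short steps, Python scripts to look and compute and a tool call to move; the robot and the scene stay as the last step left them, time stands still between calls to the robot, and variables do not carry over. Pictures are saved under pics/ and viewed, at most 10 in all, crops included, and the job is handed in when it is done.

Besides the shell and the picture viewer there is one more tool, called after ">>>" by a JSON object that holds its "api" and its "payload". step_arm: Moves the arm, as the interface text tells. Its arguments: {"type":"object","properties":{"deltas":{"type":"array","items":{"type":"array","items":{"type":"number"}}},"claw":{"type":"number"},"squeeze":{"type":"number"}},"required":["deltas"]}

```bash
mkdir -p pics; python3 - <<'E'
from rig import ctrl
import cv2
for n in("top","side"):
    s=ctrl.snapshot(n);cv2.imwrite(f"pics/{n}0.png",s["frame"][:,:,::-1]);print(n,s["fovy"],s["cx"],s["cy"],s["dist_coeffs"],s["camera_from_world"])
o=ctrl.get_obs();print(o["time"],o["position"],o["eef_rot"],o["grip_width"],o["contact_force"])
E
```

```text
top 42.22628147816862 331.41315821615547 191.17187875088135 [-0.11726997  0.          0.          0.          0.        ] [[ 1.91268451e-02 -9.99808407e-01  4.16095511e-03  1.67792892e+01]
 [-9.94619104e-01 -1.94510587e-02 -1.01757040e-01  5.13982322e+02]
 [ 1.01818479e-01 -2.19227429e-03 -9.94800579e-01  1.69581579e+03]
 [ 0.00000000e+00  0.00000000e+00  0.00000000e+00  1.00000000e+00]]
side 43.208523766472 320.2481673030577 197.84228264014305 [-0.07785713  0.          0.          0.          0.        ] [[ 9.99545755e-01 -3.00813267e-02 -1.84335926e-03 -4.87990065e+02]
 [-1.71763297e-02 -5.18343332e-01 -8.55000096e-01  8.46438370e+01]
 [ 2.47640442e-02  8.54643378e-01 -5.18624564e-01  1.53350572e+03]
 [ 0.00000000e+00  0.00000000e+00  0.00000000e+00  1.00000000e+00]]
0.1 [ 170.01565873 -626.80864178  224.54318181] [[ 9.65132376e-01  2.61762086e-01 -3.27963649e-04]
 [ 2.61762246e-01 -9.65130710e-01  1.79993678e-03]
 [ 1.54627417e-04 -1.82302576e-03 -9.99998326e-01]] 95.26605180112381 [ 0.08716307 -1.61150776  0.69108275]
```

View pics/top0.png

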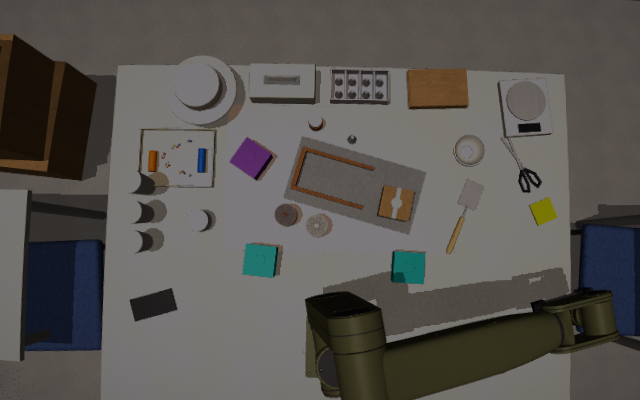

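View pics/side0.png

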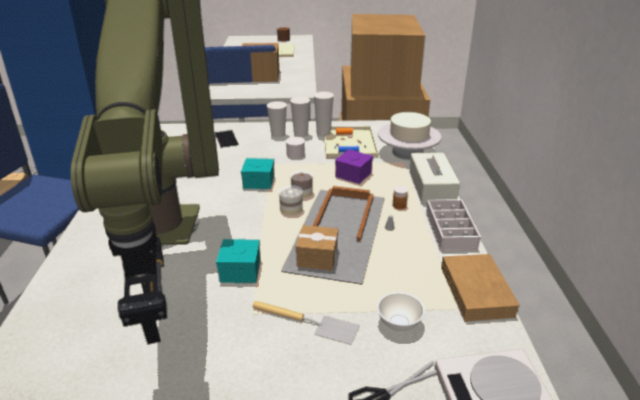

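Top: the board spans about (286–425, 137–234), with the stop at left (about 302,172) and the open end at right. The box is at about (397,202). The cups are at (287,215) and (318,225). Next, an enlarged crop to get the corners.

```bash
python3 - <<'E'
import cv2,numpy as np
a=cv2.imread("pics/top0.png")[125:245,275:435]
b=cv2.imread("pics/side0.png")[180:285,280:390]
a=cv2.convertScaleAbs(cv2.resize(a,None,fx=5,fy=5,interpolation=cv2.INTER_CUBIC)[:600],alpha=1.6)
cv2.imwrite("pics/c1.png",a)
cv2.imwrite("pics/c2.png",cv2.resize(b,None,fx=5,fy=5,interpolation=cv2.INTER_CUBIC))
E
```

```text
(no output)
```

View pics/c1.png

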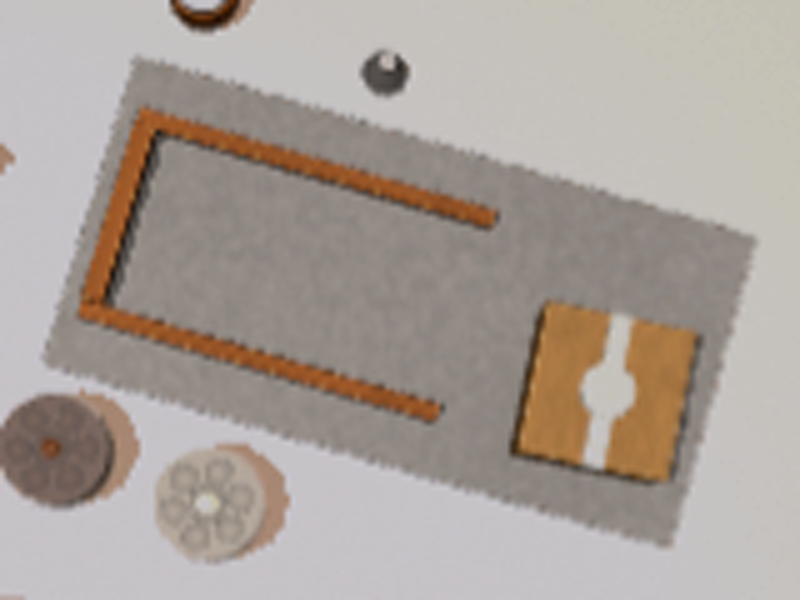

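View pics/c2.png

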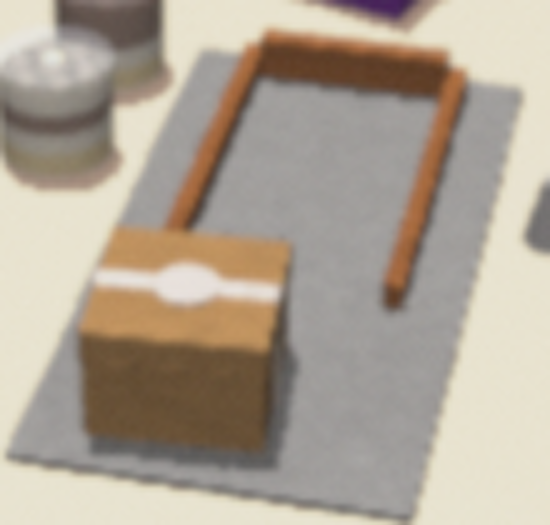

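Crops: in the top crop the board corners are (137,58), (755,238), (672,545) and (45,362), and the box-top corners are (545,300), (698,333), (672,480) and (515,452). The side crop shows the same corners. The box sits left of the lane and turned slightly. I'll fit poses using both views.

```bash
cat >h.py <<'E'
import numpy as np,cv2
from scipy.optimize import least_squares
from rig import ctrl
F=np.array
def proj(s,P):
    T=s["camera_from_world"];f=200/np.tan(np.radians(s["fovy"]/2))
    K=F([[f,0,s["cx"]],[0,f,s["cy"]],[0,0,1]])
    return cv2.projectPoints(F(P,float).reshape(-1,1,3),cv2.Rodrigues(T[:3,:3])[0],T[:3,3],K,F(s["dist_coeffs"]))[0][:,0]
def place(p,L): # p=x,y,yaw ; L local pts
    c,s=np.cos(p[2]),np.sin(p[2]);L=F(L,float)
    return np.c_[p[0]+c*L[:,0]-s*L[:,1],p[1]+s*L[:,0]+c*L[:,1],L[:,2]]
def rect(a,b,z):return [(a,-b,z),(-a,-b,z),(-a,b,z),(a,b,z)]
def fit(obs,p0):
    r=least_squares(lambda p:np.concatenate([(proj(s,place(p,L))-uv).ravel() for s,L,uv in obs]),p0,x_scale=[10,10,.1])
    return r.x,np.sqrt(np.mean(r.fun**2))
def rel(q,b):
    d=F(q[:2])-b[:2];c,s=np.cos(b[2]),np.sin(b[2])
    return F([c*d[0]+s*d[1],-s*d[0]+c*d[1],q[2]-b[2]])
E
python3 - <<'E'
from h import *
t,s=ctrl.snapshot("top"),ctrl.snapshot("side")
cr=lambda L,o:(F(L)+.5)/5-.5+F(o)
bt=cr([(137,58),(755,238),(672,545),(45,362)],(275,125));bs=cr([(522,92),(412,520),(8,458),(205,50)],(280,180))
xt=cr([(545,300),(698,333),(672,480),(515,452)],(275,125));xs=cr([(292,242),(268,352),(80,334),(120,228)],(280,180))
B=rect(220,110,6);X=rect(50,50,76)
for o in([0],[1],[0,1]):
    b,e=fit([[(t,B,bt),(s,B,bs)][i] for i in o],[600,0,1.3]);q,e2=fit([[(t,X,xt),(s,X,xs)][i] for i in o],[600,-100,1.3])
    print(b.round(3),e.round(2),q.round(3),e2.round(2),rel(q,b).round(3))
np.save("board.npy",b)
E
```

```text
[539.832 -52.525   1.306] 0.45 [ 474.795 -182.778    1.394] 0.35 [-1.42748e+02  2.86130e+01  8.80000e-02]
[540.352 -51.204   1.302] 0.49 [ 475.823 -180.341    1.375] 0.37 [-1.41641e+02  2.78930e+01  7.30000e-02]
[540.066 -52.085   1.304] 0.5 [ 475.38  -181.967    1.385] 0.46 [-1.42352e+02  2.81010e+01  8.10000e-02]
```

>>> {"api": "step_arm", "payload": {"deltas": [[3,-3.6,0,0,0,0],[3,-3.6,0,0,0,0],[3,-3.6,0,0,0,0],[3,-3.6,0,0,0,0],[3,-3.6,0,0,0,0],[3,-3.6,0,0,0,0],[3,-3.6,0,0,0,0],[3,-3.6,0,0,0,0]], "claw": 60}}

```text
time: 1.0
position: [326.6, -284.8, 225.6]
eef_rot: [[0.965, 0.261, 0.0], [0.261, -0.965, -0.0], [0.0, 0.0, -1.0]]
contact_force: [0.7, -1.3, -0.5]
grip_width: 57.1
finger_force: 0.0
```

>>> {"api": "step_arm", "payload": {"deltas": [[3,-3.6,0,0,0,0],[3,-3.6,0,0,0,0],[3,-3.6,0,0,0,0],[0,0,0,0,0,0.133],[0,0,0,0,0,0.133],[0,0,0,0,0,0.133],[0,0,0,0,0,0.133],[0,0,0,0,0,0]]}}

```text
time: 1.8
position: [384.8, -158.6, 225.5]
eef_rot: [[0.965, -0.264, -0.0], [-0.264, -0.965, 0.0], [-0.0, -0.0, -1.0]]
contact_force: [0.5, 0.1, -0.6]
grip_width: 57.3
finger_force: 0.0
```

>>> {"api": "step_arm", "payload": {"deltas": [[0,0,4.9,0,0,0],[0,0,4.9,0,0,0],[0,0,4.9,0,0,0],[0,0,3,0,0,0],[0,0,1.5,0,0,0],[0,0,0.5,0,0,0],[0,0,0,0,0,0],[0,0,0,0,0,0]]}}

```text
time: 2.6
position: [385.9, -159.3, 29.9]
eef_rot: [[0.965, -0.263, 0.002], [-0.263, -0.965, -0.001], [0.002, 0.001, -1.0]]
contact_force: [-0.1, 0.8, -0.3]
grip_width: 57.0
finger_force: 0.0
```

>>> {"api": "step_arm", "payload": {"deltas": [[0.8,0,0,0,0,0],[0.8,0,0,0,0,0],[0.7,0,0,0,0,0],[0.6,0,0,0,0,0],[0.5,0,0,0,0,0],[0.5,0,0,0,0,0],[0.5,0,0,0,0,0],[0.4,0,0,0,0,0]]}}

```text
time: 3.4
position: [431.5, -171.5, 28.4]
eef_rot: [[0.965, -0.264, -0.0], [-0.264, -0.965, 0.0], [-0.0, 0.0, -1.0]]
contact_force: [-2.6, 1.1, 1.1]
grip_width: 56.8
finger_force: 1.1
```

```bash
python3 - <<'E'
from h import *
im=ctrl.snapshot("side")["frame"][:,:,::-1];t=ctrl.snapshot("top")["frame"][:,:,::-1]
a=cv2.resize(im[190:290,270:400],None,fx=5,fy=5,interpolation=2);cv2.imwrite("pics/s1.png",a)
b=cv2.convertScaleAbs(cv2.resize(t[125:245,275:435],None,fx=5,fy=5,interpolation=2),alpha=1.6);cv2.imwrite("pics/t1.png",b)
p=ctrl.get_obs();print(p["position"],p["contact_force"],rel([*p["position"][:2],0],np.load("board.npy")))
E
```

```text
[ 431.88397563 -171.7349978    28.70698385] [ 0.43301539 -0.13012055 -0.51194408] [-143.96593846   72.75508256   -1.30362349]
```

View pics/s1.png

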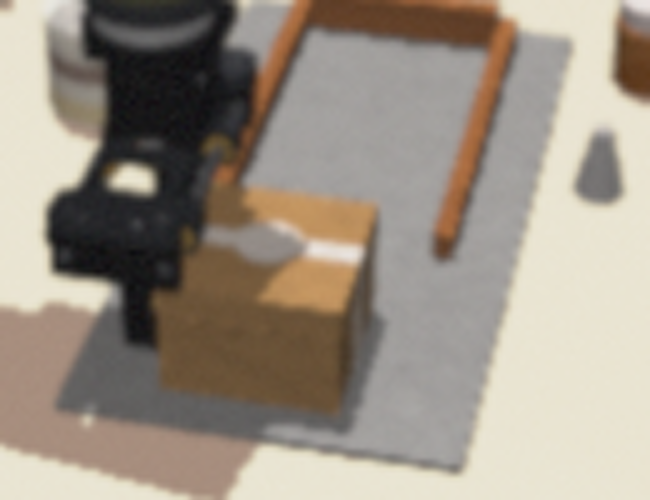

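Side view: the fingers lie against the box's left face. The box-top corners are at crop (378,206), (347,315) and (160,300), and the bottom near corners at (338,412) and (162,388).

```bash
python3 - <<'E'
from h import *
s=ctrl.snapshot("side");b=np.load("board.npy")
uv=(F([(378,206),(347,315),(160,300),(338,412),(162,388)])+.5)/5-.5+F([270,190])
L=[(50,-50,76),(-50,-50,76),(-50,50,76),(-50,-50,6),(-50,50,6)]
q,e=fit([(s,L,uv)],[500,-190,1.3]);print(q,e,rel(q,b),rel(q,[540.352,-51.204,1.302]))
E
```

```text
[ 491.58690562 -188.52144499    1.33928175] 1.0172368970683836 [-1.44394911e+02  1.07386280e+01  3.56582586e-02] [-1.45337152e+02  1.05464454e+01  3.72817473e-02]
```

>>> {"api": "step_arm", "payload": {"deltas": [[0.3,0,0,0,0,0],[0.3,0,0,0,0,0],[0.3,0,0,0,0,0],[0.25,0,0,0,0,0],[0,0,0,0,0,0],[0,0,0,0,0,0]]}}

```text
time: 4.15
position: [442.7, -174.6, 28.8]
eef_rot: [[0.965, -0.264, 0.001], [-0.264, -0.965, -0.0], [0.001, 0.0, -1.0]]
contact_force: [0.3, 0.2, 0.1]
grip_width: 57.4
finger_force: 0.0
```

>>> {"api": "step_arm", "payload": {"deltas": [[-2,0,0,0,0,0],[-3,0,0,0,0,0],[0,0,-5,0,0,0],[0,0,-5,0,0,0],[-4,0,-2,0,0,0],[-4,0,0,0,0,0],[-2,0,0,0,0,0],[0,0,0,0,0,0]]}}

```text
time: 4.95
position: [296.8, -134.7, 148.8]
eef_rot: [[0.964, -0.265, 0.002], [-0.265, -0.964, -0.002], [0.003, 0.001, -1.0]]
contact_force: [-0.2, -0.5, -0.5]
grip_width: 57.3
finger_force: 0.0
```

```bash
python3 - <<'E'
from h import *
im=ctrl.snapshot("side")["frame"][:,:,::-1];t=ctrl.snapshot("top")["frame"][:,:,::-1]
a=cv2.resize(im[190:290,270:400],None,fx=4,fy=4,interpolation=2)
b=cv2.convertScaleAbs(cv2.resize(t[170:245,350:435],None,fx=4,fy=4,interpolation=2),alpha=1.6)[:400]
c=np.zeros((700,520,3),np.uint8)[:600];d=np.zeros((400,790,3),np.uint8);d[:,:440]=a[:,:440];d[:300,450:790]=b[:,:340];cv2.imwrite("pics/m2.png",d)
cv2.imwrite("pics/t2.png",t)
p=ctrl.get_obs();print(p["position"],rel([*p["position"][:2],0],np.load("board.npy")))
E
```

```text
[ 298.18994988 -135.18430765  149.08198646] [-144.00800182  211.35538451   -1.30362349]
```

View pics/m2.png

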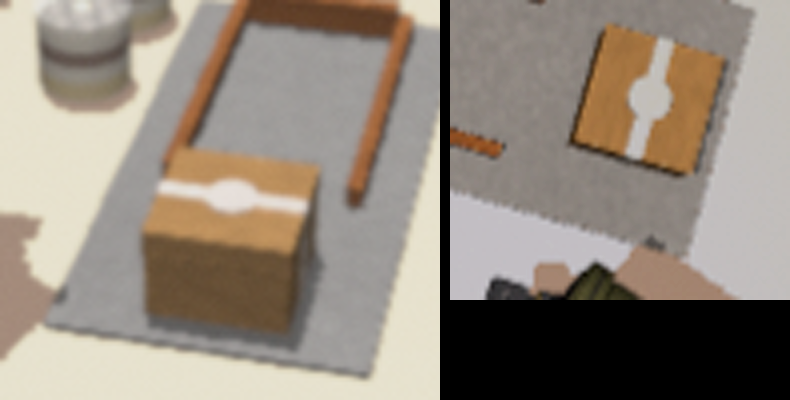

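The box now looks square to the board. Top-view corners are at canvas (605,24), (724,60), (694,174) and (573,143).

```bash
python3 - <<'E'
from h import *
t,s=ctrl.snapshot("top"),ctrl.snapshot("side");b=np.load("board.npy")
ut=(F([(605,24),(724,60),(694,174),(573,143)])-F([450,0])+.5)/4-.5+F([350,170])
us=(F([(319,167),(301,251),(144,233),(174,149)])+.5)/4-.5+F([270,190])
X=rect(50,50,76)
bt,bs=[539.832,-52.525,1.306],[540.352,-51.204,1.302]
for o,bb in(([(t,X,ut)],bt),([(s,X,us)],bs),([(t,X,ut),(s,X,us)],b)):
    q,e=fit(o,[490,-190,1.3]);print(q.round(3),e.round(2),rel(q,F(bb)).round(3))
for p in(-240,0),(-215,0),(80,0):print(p,place(b,[(*p,0)]).round(1))
E
```

```text
[ 501.486 -193.239    1.317] 0.32 [-1.45845e+02  1.82000e-01  1.10000e-02]
[ 503.89  -191.445    1.359] 0.45 [-1.44889e+02 -2.09100e+00  5.70000e-02]
[ 502.921 -192.662    1.339] 0.6 [-1.45396e+02 -1.28600e+00  3.50000e-02]
(-240, 0) [[ 476.7 -283.6    0. ]]
(-215, 0) [[ 483.3 -259.5    0. ]]
(80, 0) [[561.2  25.1   0. ]]
```

>>> {"api": "step_arm", "payload": {"deltas": [[4.22,1.92,0,0,0,0],[4.22,1.92,0,0,0,0],[4.22,1.92,0,0,0,0],[4.22,1.92,0,0,0,0],[4.22,1.92,0,0,0,0],[0,0,0,0,0,-0.143],[0,0,0,0,0,-0.143],[0,0,0,0,0,-0.143]]}}

```text
time: 5.95
position: [476.9, -283.6, 146.7]
eef_rot: [[0.986, 0.167, -0.002], [0.167, -0.986, 0.002], [-0.002, -0.002, -1.0]]
contact_force: [0.1, -1.6, -0.3]
grip_width: 57.3
finger_force: 0.0
```

>>> {"api": "step_arm", "payload": {"deltas": [[0,0,0,0,0,-0.143],[0,0,0,0,0,-0.143],[0,0,0,0,0,-0.143],[0,0,0,0,0,-0.143],[0,0,0,0,0,-0.143],[0,0,0,0,0,-0.143],[0,0,0,0,0,-0.143],[0,0,0,0,0,-0.141]]}}

```text
time: 6.75
position: [476.8, -283.3, 147.4]
eef_rot: [[0.258, 0.966, -0.001], [0.966, -0.258, 0.001], [0.001, -0.002, -1.0]]
contact_force: [0.0, 0.3, 0.0]
grip_width: 56.9
finger_force: 0.0
```

>>> {"api": "step_arm", "payload": {"deltas": [[0,0,0,0,0,0],[0,0,0,0,0,0]]}}

```text
time: 6.95
position: [476.4, -283.3, 147.8]
eef_rot: [[0.266, 0.964, -0.001], [0.964, -0.266, 0.001], [0.001, -0.001, -1.0]]
contact_force: [-0.9, 0.4, -0.7]
grip_width: 57.2
finger_force: 0.0
```

```bash
python3 - <<'E'
from h import *
p=ctrl.get_obs();R=p["eef_rot"];print(p["position"],np.arctan2(R[1,0],R[0,0]),rel([*p["position"][:2],0],np.load("board.npy")))
E
```

```text
[ 476.37414298 -283.25436262  147.7790618 ] 1.3011743416030157 [-239.78306797    0.40163471   -1.30362349]
```

>>> {"api": "step_arm", "payload": {"deltas": [[0,0,4.5,0,0,0],[0,0,4,0,0,0],[0,0,2.5,0,0,0],[0,0,1,0,0,0],[0.8,0,0,0,0,0],[0.8,0,0,0,0,0],[0.6,0,0,0,0,0],[0.5,0,0,0,0,0]]}}

```text
time: 7.75
position: [484.3, -257.0, 30.5]
eef_rot: [[0.263, 0.965, 0.003], [0.965, -0.263, -0.002], [-0.001, 0.003, -1.0]]
contact_force: [-0.2, -0.5, -0.4]
grip_width: 57.0
finger_force: 0.0
```

>>> {"api": "step_arm", "payload": {"deltas": [[0.6,0,0,0,0,0],[0.7,0,0,0,0,0],[0.7,0,0,0,0,0],[0.7,0,0,0,0,0],[0.7,0,0,0,0,0],[0.7,0,0,0,0,0],[0.7,0,0,0,0,0],[0.5,0,0,0,0,0]]}}

```text
time: 8.55
position: [497.0, -205.4, 28.5]
eef_rot: [[0.263, 0.965, -0.0], [0.965, -0.263, 0.0], [-0.0, -0.0, -1.0]]
contact_force: [-0.4, -2.6, 1.4]
grip_width: 56.9
finger_force: 1.1
```

```bash
python3 - <<'E'
from h import *
im=ctrl.snapshot("side")["frame"][:,:,::-1];t=ctrl.snapshot("top")["frame"][:,:,::-1]
a=cv2.resize(im[185:285,275:385],None,fx=4,fy=4,interpolation=2)
b=cv2.convertScaleAbs(cv2.resize(t[160:235,340:425],None,fx=4,fy=4,interpolation=2),alpha=1.6)
d=np.zeros((400,790,3),np.uint8);d[:,:440]=a;d[:300,450:790]=b;cv2.imwrite("pics/m3.png",d)
p=ctrl.get_obs();R=p["eef_rot"];print(p["position"],np.arctan2(R[1,0],R[0,0]),rel([*p["position"][:2],0],np.load("board.npy")))
E
```

```text
[ 496.80464269 -204.86249145   28.2330123 ] 1.304368562312868 [-158.77868417    1.39188188   -1.30362349]
```

View pics/m3.png

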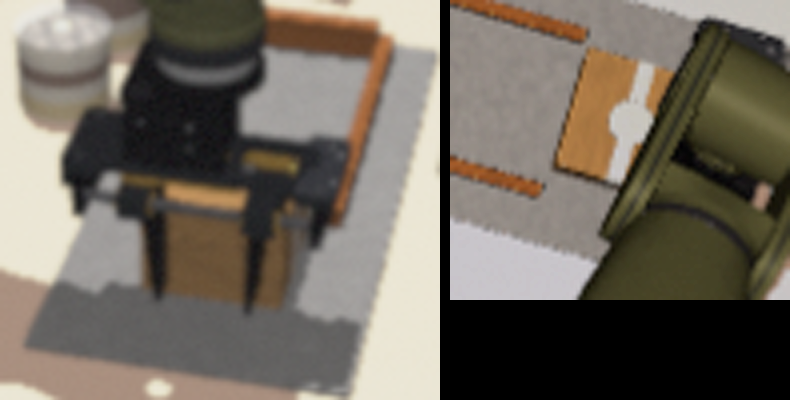

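The top view shows the box's front corners at canvas (588,47) and (556,167), centred between the rail ends. I'll convert these to board coordinates.

```bash
python3 - <<'E'
from h import *
t=ctrl.snapshot("top")
g=lambda L:(F(L)-F([450,0])+.5)/4-.5+F([340,160])
q,e=fit([(t,[(50,-50,76),(50,50,76)],g([(588,47),(556,167)]))],[510,-150,1.3])
print(q,e,rel(q,F([539.832,-52.525,1.306])))
# rail mouth tips (inner edge top)
bt,e=fit([(t,[(-45,-62,24),(-45,62,24)],g([(587,41),(545,183)]))],[540,-50,1.3]);print(bt,e,rel(q,bt))
E
```

```text
[ 514.4052899  -146.57960739    1.32330274] 0.13349347266333064 [-9.74309046e+01 -7.48020904e-02  1.73027396e-02]
[540.49938492 -53.87083165   1.29677591] 0.043634700536809956 [-9.63110471e+01  3.31748468e-02  2.65268328e-02]
```

>>> {"api": "step_arm", "payload": {"deltas": [[0.6,0,0,0,0,0],[0.8,0,0,0,0,0],[0.8,0,0,0,0,0],[0.8,0,0,0,0,0],[0.8,0,0,0,0,0],[0.8,0,0,0,0,0],[0.8,0,0,0,0,0],[0.6,0,0,0,0,0]]}}

```text
time: 9.5
position: [512.9, -147.4, 28.7]
eef_rot: [[0.263, 0.965, 0.0], [0.965, -0.263, -0.0], [-0.0, 0.0, -1.0]]
contact_force: [-0.3, -1.1, -0.5]
grip_width: 57.2
finger_force: 0.5
```

>>> {"api": "step_arm", "payload": {"deltas": [[0.6,0,0,0,0,0],[0.8,0,0,0,0,0],[0.8,0,0,0,0,0],[0.8,0,0,0,0,0],[0.8,0,0,0,0,0],[0.8,0,0,0,0,0],[0.8,0,0,0,0,0],[0.6,0,0,0,0,0]]}}

```text
time: 10.3
position: [528.8, -89.6, 28.7]
eef_rot: [[0.263, 0.965, 0.0], [0.965, -0.263, -0.0], [-0.0, 0.0, -1.0]]
contact_force: [-0.6, -1.8, -0.8]
grip_width: 57.2
finger_force: 0.6
```

```bash
python3 - <<'E'
from h import *
im=ctrl.snapshot("side")["frame"][:,:,::-1];t=ctrl.snapshot("top")["frame"][:,:,::-1]
a=cv2.resize(im[175:275,280:390],None,fx=4,fy=4,interpolation=2)
b=cv2.convertScaleAbs(cv2.resize(t[135:210,290:375],None,fx=4,fy=4,interpolation=2),alpha=1.6)
d=np.zeros((400,790,3),np.uint8);d[:,:440]=a;d[:300,450:790]=b;cv2.imwrite("pics/m4.png",d)
p=ctrl.get_obs();R=p["eef_rot"];print(p["position"],p["contact_force"],np.arctan2(R[1,0],R[0,0]),rel([*p["position"][:2],0],np.load("board.npy")))
E
```

```text
[528.86509809 -89.37628555  28.7194229 ] [-0.13060634  0.21088716  1.13541521] 1.3046090831446513 [-38.92565661   0.95790446  -1.30362349]
```

View pics/m4.png

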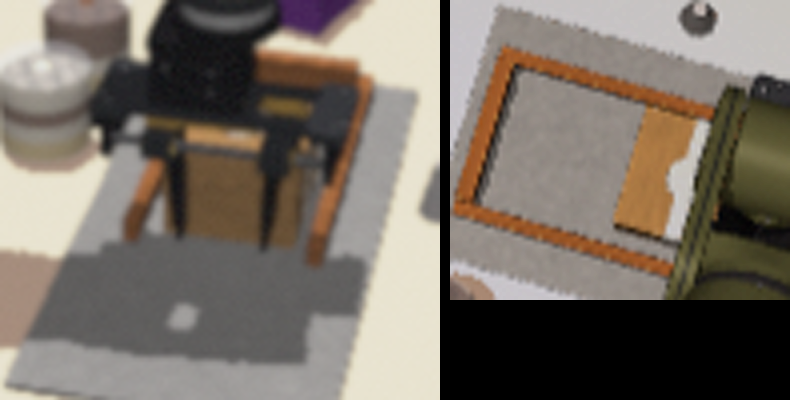

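Top view: the box is in the lane with its front corners at (645,106) and (614,226). The inner edges of the rails are clear on both sides.

```bash
python3 - <<'E'
from h import *
t=ctrl.snapshot("top")
g=lambda L:(F(L)-F([450,0])+.5)/4-.5+F([290,135])
q,e=fit([(t,[(50,-50,76),(50,50,76)],g([(645,106),(614,226)]))],[530,-50,1.3])
print(q,e,rel(q,F([539.832,-52.525,1.306])))
E
```

```text
[546.27103356 -30.92478196   1.33852587] 0.12569384532428113 [22.53253711 -0.56155499  0.03252587]
```

>>> {"api": "step_arm", "payload": {"deltas": [[0.5,0,0,0,0,0],[0.7,0,0,0,0,0],[0.7,0,0,0,0,0],[0.7,0,0,0,0,0],[0.7,0,0,0,0,0],[0.7,0,0,0,0,0],[0.7,0,0,0,0,0],[0.6,0,0,0,0,0]]}}

```text
time: 11.25
position: [542.8, -38.6, 28.7]
eef_rot: [[0.264, 0.965, 0.0], [0.965, -0.264, -0.0], [-0.0, 0.0, -1.0]]
contact_force: [-0.0, -1.8, 0.9]
grip_width: 56.8
finger_force: 0.9
```

>>> {"api": "step_arm", "payload": {"deltas": [[0.6,0,0,0,0,0],[0.7,0,0,0,0,0],[0.7,0,0,0,0,0],[0.7,0,0,0,0,0],[0.7,0,0,0,0,0],[0.6,0,0,0,0,0],[0.5,0,0,0,0,0],[0.4,0,0,0,0,0]]}}

```text
time: 12.05
position: [555.6, 8.5, 28.7]
eef_rot: [[0.264, 0.965, 0.0], [0.965, -0.264, -0.0], [-0.0, 0.0, -1.0]]
contact_force: [0.0, -3.5, 1.6]
grip_width: 57.0
finger_force: 1.2
```

>>> {"api": "step_arm", "payload": {"deltas": [[0.2,0,0,0,0,0],[0.2,0,0,0,0,0],[0.2,0,0,0,0,0],[0.2,0,0,0,0,0],[0.2,0,0,0,0,0]]}}

```text
time: 12.55
position: [558.2, 17.8, 28.7]
eef_rot: [[0.264, 0.965, 0.0], [0.965, -0.264, -0.0], [-0.0, 0.0, -1.0]]
contact_force: [-0.5, -3.1, 2.2]
grip_width: 57.1
finger_force: 1.2
```

>>> {"api": "step_arm", "payload": {"deltas": [[0.15,0,0,0,0,0],[0.15,0,0,0,0,0],[0.15,0,0,0,0,0],[0.1,0,0,0,0,0]]}}

```text
time: 12.95
position: [559.6, 23.2, 28.6]
eef_rot: [[0.264, 0.965, -0.0], [0.965, -0.264, 0.0], [0.0, -0.0, -1.0]]
contact_force: [-1.7, -2.4, 2.0]
grip_width: 56.9
finger_force: 1.2
```

>>> {"api": "step_arm", "payload": {"deltas": [[0.1,0,0,0,0,0],[0.1,0,0,0,0,0]]}}

```text
time: 13.15
position: [559.8, 24.3, 28.6]
eef_rot: [[0.264, 0.965, -0.001], [0.965, -0.264, -0.002], [-0.002, -0.0, -1.0]]
contact_force: [-2.9, -8.2, 3.8]
grip_width: 57.1
finger_force: 4.7
```

>>> {"api": "step_arm", "payload": {"deltas": [[0.1,0,0,0,0,0]]}}

```text
time: 13.25
position: [559.8, 24.3, 28.7]
eef_rot: [[0.264, 0.965, -0.002], [0.965, -0.264, -0.004], [-0.004, -0.001, -1.0]]
contact_force: [-5.4, -12.9, 5.3]
grip_width: 56.9
finger_force: 6.9
```

The force has risen to 14 N and the hand has stopped, so the box is home. I'll back straight out, then up.

>>> {"api": "step_arm", "payload": {"deltas": [[-0.3,0,0,0,0,0],[-1,0,0,0,0,0],[-2,0,0,0,0,0],[-3,0,0,0,0,0],[-3,0,0,0,0,0],[0,0,-4,0,0,0],[0,0,-4.5,0,0,0],[0,0,-4.5,0,0,0]]}}

```text
time: 14.05
position: [534.9, -64.0, 159.2]
eef_rot: [[0.265, 0.964, -0.002], [0.964, -0.265, 0.001], [0.001, -0.002, -1.0]]
contact_force: [0.7, 0.2, 0.6]
grip_width: 57.0
finger_force: 0.0
```

>>> {"api": "step_arm", "payload": {"deltas": [[-4.5,0,0,0,0,0],[-4.5,0,0,0,0,0],[-4.5,0,0,0,0,0],[-4.5,0,0,0,0,0],[-4.5,0,0,0,0,0],[0,0,0,0,0,0],[0,0,0,0,0,0],[0,0,0,0,0,0]]}}

```text
time: 14.85
position: [476.5, -279.8, 158.2]
eef_rot: [[0.263, 0.965, -0.0], [0.965, -0.263, 0.001], [0.001, -0.001, -1.0]]
contact_force: [1.0, -0.1, -0.7]
grip_width: 57.1
finger_force: 0.0
```

```bash
python3 - <<'E'
from h import *
im=ctrl.snapshot("side")["frame"][:,:,::-1];t=ctrl.snapshot("top")["frame"][:,:,::-1]
a=cv2.resize(im[175:275,280:390],None,fx=4,fy=4,interpolation=2)
b=cv2.convertScaleAbs(cv2.resize(t[135:210,290:375],None,fx=4,fy=4,interpolation=2),alpha=1.6)
d=np.zeros((400,790,3),np.uint8);d[:,:440]=a;d[:300,450:790]=b;cv2.imwrite("pics/m5.png",d)
E
```

```text
(no output)
```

View pics/m5.png

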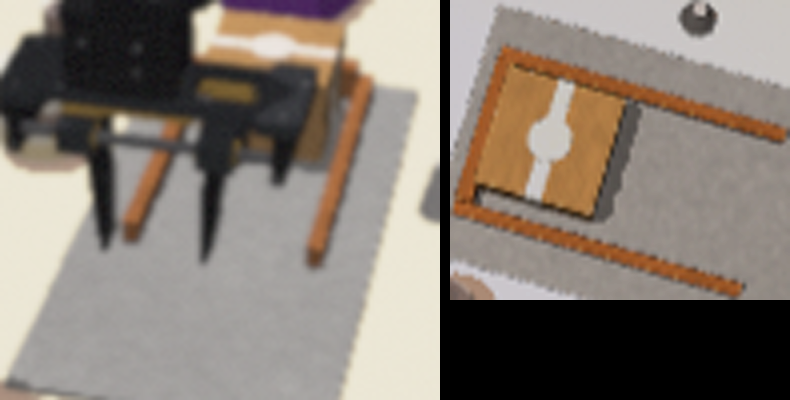

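```bash
python3 - <<'E'
from h import *
t=ctrl.snapshot("top")
g=lambda L:(F(L)-F([450,0])+.5)/4-.5+F([290,135])
q,e=fit([(t,rect(50,50,76),g([(508,64),(630,100),(597,218),(474,186)]))],[560,70,1.3])
r=rel(q,F([539.832,-52.525,1.306]));print(q,e,r)
if abs(r[0]-140)<5 and abs(r[1])<7 and abs(r[2])<.07: print(ctrl.hand_in())
E
```

```text
[576.17818328  80.74812227   1.32043114] 0.45118675186651613 [ 1.38140255e+02 -2.00098476e-01  1.44311362e-02]
the job is handed in; nothing more can be done
None
```

The box is pushed home against the end stop and the job is handed in. The last top picture puts it at x ≈ 138 mm, y ≈ 0 mm and 0.014 rad off the lane, all within tolerance, with the hand clear.

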